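# Turn the serving board face up

## Task

The birch serving board lying near the end of the black granite top was left face down to drain. Slide it out over that end of the granite until you can get a finger under it, take hold of it and turn it over so that its cup recesses face up, and lower it gently, not letting it slap down. Leave it lying flat and wholly on the granite, its long sides along that end edge, with everything else on the top still standing where it was.

Things in the scene. Friction and masses are not known exactly. Their poses are not given: they have to be found in the camera images.
- board_center (a point): Centre of the birch serving board, 160 mm (own x) by 120 mm (own y) by 14 mm thick, about 0.2 kg. Its z points out of the plain back: up at the start (face down), down when done. The face (-z) has two round recesses 4 mm deep, 58 and 48 mm across, 42 mm to +x and -x of the centre. At the start its -y long side is 10 to 45 mm in from the granite end edge and within 12 degrees of parallel to it.
- board_corner0 (a point): Corner of the board at its own x -80 mm, y -60 mm, half-way up its thickness.
- board_corner1 (a point): Corner of the board at its own x +80 mm, y -60 mm, half-way up its thickness.
- board_corner2 (a point): Corner of the board at its own x +80 mm, y +60 mm, half-way up its thickness.
- board_corner3 (a point): Corner of the board at its own x -80 mm, y +60 mm, half-way up its thickness.
- station_edge (a point): Middle of the top edge at the right-hand end of the black granite slab, level with its upper face (150 mm up). x runs along this edge away from the robot, y inward over the granite, z up. The slab is 400 mm (x) by 700 mm (y), 30 mm thick, fixed on a birch cupboard whose end panel stands 20 mm inside the edge. Nothing stands beside that end (-y) within 120 mm.
- bowl: White porcelain latte bowl, 120 mm across, 62 mm high; origin under its centre.
- creamer: Pewter creamer, 72 mm across, 82 mm high (90 mm at the spout), with a handle reaching 62 mm to its +y and a spout 48 mm to -y; origin under its centre.
- basket: Steel filter basket, 65 mm across the rim, 26 mm high; origin under its centre.
- pitcher: Steel milk pitcher, 92 mm across, 105 mm high with a handle reaching 81 mm to its +y; origin under its centre.
- weight: Squat chrome portafilter weight, 58 mm across, 50 mm high; origin under its centre.
- portafilter: Portafilter lying further in, grip pointing inward: round steel head 68 mm across and 30 mm high, black grip reaching 172 mm to its +x; origin under the centre of the head.
There are look-alikes about, which are no part of the job. Of the things shaped like the part that bears board_center, the wooden one is meant.

How it is judged:
On the way, in this order (a step that is already met when the one before it is completed fails the run):
1. the board, still face down, overhangs the end edge of the granite by 20 mm or more at the middle of its outer side (y of board_center in the frame of station_edge below 0.04 m and angle between board_center's own z axis and vertical below 0.2 rad), for 0.2 s.
2. the board is held in the fingers, turned past upright (angle between board_center's own z axis and vertical above 1.75 rad and contact force between the fingers and board above 0.5 N), for 0.2 s.
At the end, for the whole second after the job is handed in: The board is released and at rest flat on the granite, recesses up (within 3.5 degrees, centre 4 to 10 mm above it), no corner more than 3 mm out past the end, front or back edge of the granite, long sides within 12 degrees of the end edge (angle between board_center's own z axis and vertical above 3.08 rad and z of board_center in the frame of station_edge between 0.004 and 0.01 m and y of each of board_corner0, board_corner1, board_corner2, board_corner3 in the frame of station_edge above -0.003 m and x of board_corner0 in the frame of station_edge between -0.203 and 0.203 m and x of board_corner1 in the frame of station_edge between -0.203 and 0.203 m and x of board_corner2 in the frame of station_edge between -0.203 and 0.203 m and x of board_corner3 in the frame of station_edge between -0.203 and 0.203 m and angle between the x axis of board_center and the x axis of station_edge, either way round below 0.21 rad and linear speed of board below 0.01 m/s); the robot touches nothing.
It fails at once if the board is dropped or slaps down (it turns faster than 8 rad/s) (angular speed of board above 8 rad/s).
It fails at once if the board falls off the granite top (z of board_center in the frame of station_edge below -0.03 m).
It fails at once if another thing on the top is shifted by more than 25 mm or tipped by more than 0.3 rad (distance of any of bowl, creamer, pitcher, basket, weight, portafilter from where it was at the start of the episode above 0.025 m or angle between any of bowl, creamer, pitcher, basket, weight, portafilter's own z axis and vertical above 0.3 rad).
It also fails if it takes over 72 s, if anything falls off the work surface, if the arm or the gripper's body presses on something with over 40 N, if the wrist force passes 120 N, or if a joint passes its speed limit or range.

## Robot

A 6-joint arm with a two-finger parallel gripper is mounted at the origin on the work surface. World frame = base frame: x ahead of the robot, y to its left, z up, the work surface at z = 0. Lengths are in m, angles in rad, forces in N, time in s.
With the tool pointing down it reaches from about 0.425 to 1.125 m from the base axis. Payload 14.9 kg.
Tool frame: the origin (TCP) lies on the centre line of the jaws, within the pads' length; the fingertips stand 22 mm ahead of it and the grasp point (between the pads) lies 3 mm ahead of it; z points along the fingers, y is the line along which they close (so a half turn about z gives the same grasp; the last joint's range is limited). The gripper opens to 91 mm and grips with 3 to 60 N. Pads are 32 mm wide; open, the fingers measure 118 mm over their backs; the gripper's body (76 mm by 178 mm) begins 60 mm behind the grasp point.
Start: joints at [-1.368, 0.379, 1.734, -0, 1.028, -0.033], TCP at [0.164, -0.681, 0.208] pointing down, gripper open.
Joint ranges: [-2.77, 2.77], [-0.74, 2.19], [0, 2.66], [-1.06, 4.2], [0.31, 2.87], [-3.08, 3.08]. Speed limits (rad/s): [1.89, 1.89, 2.39, 3.14, 3.14, 3.14].

## Interface

Orientations are given as a unit quaternion [w, x, y, z].
In Python, from bench import readout, eyes, finish_job gives the robot as it stands.
- The arm moves only by the tool play_rows, never from a script. Its argument "moves" is a list that holds one entry, the list of rows, each a list of 7 numbers: the opening, from -1 (shut) to 1 (fully open), so that 0 is half open, then the shift along the world's x, y, z in cm, then the turn, a rotation vector about the world's x, y, z in rad. A call has 1 to 12 rows; each row shifts and turns the commanded pose from where the row before left it; what a row does not reach is not made up. A row lasts 1/8 s, in which the tool goes at most 62.5 mm and 10.7 degrees, less where a joint would pass 70% of its speed; a pose out of reach is approached as far as the arm can. A call with a gripper value outside its range is refused whole. The fingers move at their own pace and stop on an object; "force" is the grip in N (left out, the last holds). Time passes only in rows, so rows that do not move let the fingers close. It gives the time, the measured TCP pose, the force, the opening and the grip force at its end, in the units of the state.
- readout.get_obs(): the state, without advancing time (a new reading comes with each control period).
- eyes.capture(name): name is "scene" or "side" or "wrist"; returns (picture, depth): 420x560x3 uint8, blue, green, red; 420x560 float32, m along the optical axis (not along the pixel's ray), 0 where there is no reading.
- eyes.get_calibration(name): a dict with "intrinsics" (3x3 intrinsics, pixels), "R" (3x3) and "t" (3): a world point X has camera coordinates R X + t; the wrist camera has in their place "tool_from_camera" (4x4, takes a point from camera to tool coordinates, whose origin is the TCP and whose axes are the flange's). Camera axes: x right, y down, z forward; pixel columns grow to the right and rows downward; lengths in m; the calibration is good to about 2 mm. A picture is of the moment at which its call begins: read the wrist's pose just before it. get_calibration takes no time and is no camera call.
- finish_job(): hands the job in; it is judged then, once.
The state is a dict: "clock": time; "qpos": joint angles; "joint_vel": joint speeds; "effort": joint torques, N m; "ee_pos": TCP position; "eef_rot": TCP orientation; "contact_force": force on the tool from outside, world axes, zero at the start; "torque": the same for the moment, N m; "grip_width": finger opening in m; "grip_force": force on a finger pad.
Only numpy, scipy, OpenCV 4.12 (cv2) and the standard library are available. Lean on these libraries where they do the work, as an engineer would, in place of code of your own. Each camera call takes 0.05 s, during which the arm holds its last target. There are 200 camera calls.

## Working session

There is one attempt and no reset: what is moved stays moved. The work goes in short steps, Python scripts to look and compute and a tool call to move; the robot and the scene stay as the last step left them, time stands still between calls to the robot, and variables do not carry over. Pictures are saved under pics/ and viewed, at most 10 in all, crops included, and the job is handed in when it is done.

Besides the shell and the picture viewer there is one more tool, called by a JSON object that holds its "method" and its "body", one argument or row to a line. play_rows: Moves the arm, as the interface text tells. Its arguments: {"type":"object","properties":{"moves":{"type":"array","items":{"type":"array","items":{"type":"array","items":{"type":"number"}}}},"force":{"type":"number"}},"required":["moves"]}

```bash
mkdir -p pics; ls
python3 - <<'E'
from bench import readout, eyes
import cv2,numpy as np
print(readout.get_obs())
a=[]
for n in("scene","side"):
    p,d=eyes.capture(n); cv2.imwrite(f"pics/{n}0.png",p); np.save(f"pics/{n}0.npy",d)
    c=eyes.get_calibration(n); print(n,c)
print(eyes.get_calibration("wrist"))
E
```

```text
pics
{'clock': 0.0, 'qpos': array([-1.36832457e+00,  3.79429770e-01,  1.73480039e+00,  2.22389788e-05,
        1.02848898e+00, -3.32935883e-02]), 'joint_vel': array([-0.00167362, -0.00111498,  0.00015714,  0.00113165, -0.00202481,
        0.00014912]), 'effort': array([-2.11306033e-03, -7.63738060e+01, -4.34374595e+01,  6.49725390e-02,
        4.24421823e-02, -9.86526811e-05]), 'ee_pos': array([ 0.16343135, -0.68022684,  0.20756372]), 'eef_rot': array([-5.62036597e-04,  9.93060398e-01,  1.17604115e-01, -3.81008823e-05]), 'contact_force': array([-0.23135236,  0.54466516, -0.50363081]), 'torque': array([ 0.00597558, -0.02382714,  0.02565324]), 'grip_force': 0.0, 'grip_width': 0.0913581555825908}
scene {'intrinsics': array([[418.66512074,   0.        , 275.62538181],
       [  0.        , 418.66512074, 209.92383933],
       [  0.        ,   0.        ,   1.        ]]), 'R': array([[-0.48222963,  0.87603954, -0.0030526 ],
       [ 0.55366714,  0.30207064, -0.77601934],
       [-0.67890152, -0.37590964, -0.63070172]]), 't': array([ 0.16589551, -0.21985194,  1.50581032])}
side {'intrinsics
[... 190 characters left out ...]
35515,  0.01432142],
       [-0.24122063,  0.6774063 , -0.69493403],
       [ 0.21431415, -0.66121695, -0.71893086]]), 't': array([0.50213637, 0.16486954, 0.97836424])}
{'intrinsics': array([[377.22801162,   0.        , 284.90915568],
       [  0.        , 377.22801162, 211.6884688 ],
       [  0.        ,   0.        ,   1.        ]]), 'tool_from_camera': array([[-4.11291170e-04, -9.56932081e-01, -2.90311597e-01,
         8.31308993e-02],
       [ 9.99999619e-01, -1.70193093e-04, -8.55728072e-04,
         8.46490364e-04],
       [ 7.69464616e-04, -2.90311839e-01,  9.56931787e-01,
        -1.77834413e-01],
       [ 0.00000000e+00,  0.00000000e+00,  0.00000000e+00,
         1.00000000e+00]])}
```

View pics/scene0.png

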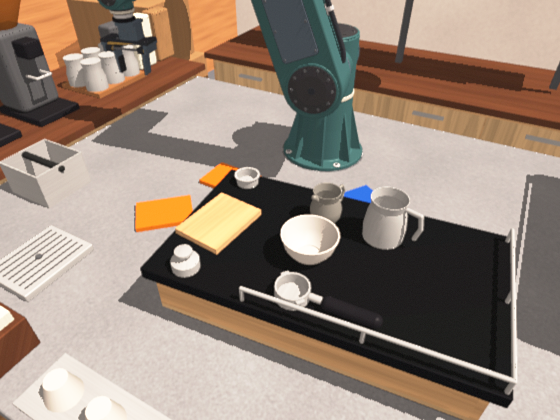

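View pics/side0.png

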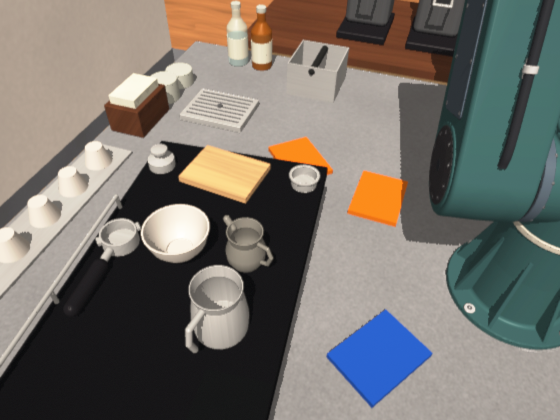

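The board lies at scene pixel (218,222). The weight is at (185,262), the basket at (247,178) and the bowl at (310,240). The end edge runs from about (222,178) to (150,272).

```bash
cat > h.py <<'E'
import numpy as np, cv2
from bench import readout, eyes
from scipy.spatial.transform import Rotation as Ro
def cloud(n,d,pose=None):
    c=eyes.get_calibration(n);K=c["intrinsics"]
    v,u=np.mgrid[:420,:560]
    P=np.stack([(u-K[0,2])/K[0,0]*d,(v-K[1,2])/K[1,1]*d,d],-1)
    if n=="wrist":
        T=c["tool_from_camera"];P=P@T[:3,:3].T+T[:3,3]
        return P@Ro.from_quat(np.roll(pose["eef_rot"],-1)).as_matrix().T+pose["ee_pos"]
    return (P-c["t"])@c["R"]
def rect(P):
    (c,s,a)=cv2.minAreaRect((P[:,:2]*1000).astype(np.float32)); return np.round(c,1),np.round(s,1),round(a,2)
E
python3 - <<'E'
from h import *
A={}
for n in("scene","side"):
    p=cv2.imread(f"pics/{n}0.png");d=np.load(f"pics/{n}0.npy");P=cloud(n,d);A[n]=(p,P,d)
    hsv=cv2.cvtColor(p,cv2.COLOR_BGR2HSV)
    w=(hsv[...,0]>10)&(hsv[...,0]<28)&(hsv[...,1]>60)&(abs(P[...,2]-.164)<.006)&(d>0)
    k,l,s,_=cv2.connectedComponentsWithStats(w.astype(np.uint8));i=1+s[1:,4].argmax();w=l==i
    print(n,"board",rect(P[w]),P[w].mean(0),np.round(cv2.boxPoints(cv2.minAreaRect((P[w][:,:2]*1000).astype(np.float32)))))
    g=(hsv[...,2]<45)&(abs(P[...,2]-.15)<.006)&(d>0)
    k,l,s,_=cv2.connectedComponentsWithStats(g.astype(np.uint8));i=1+s[1:,4].argmax();g=l==i
    print("granite",np.round(cv2.boxPoints(cv2.minAreaRect((P[g][:,:2]*1000).astype(np.float32)))), P[g][:,2].mean())
    o=(P[...,2]>.162)&(P[...,2]<.3)&~w&(d>0)
    k,l,s,_=cv2.connectedComponentsWithStats(o.astype(np.uint8))
    for i in range(1,k):
        Q=P[l==i]
        if len(Q)>60 and np.hypot(*Q.mean(0)[:2])<1.4: print(s[i,:4],Q.min(0).round(3),Q.max(0).round(3))
E
```

```text
scene board (array([649.7,  20.8]), array([123.5, 164.3]), 84.15) [0.65693424 0.02387632 0.16430315] [[562. -32.]
 [725. -49.]
 [738.  74.]
 [574.  91.]]
granite [[381. 610.]
 [451. -80.]
 [847. -40.]
 [777. 651.]] 0.15040600216666958
[133   0  56  33] [-0.824 -1.324  0.162] [-0.315 -1.095  0.253]
[400   1  13  33] [-0.967 -0.016  0.162] [-0.918  0.019  0.299]
[ 0 33 52 49] [ 0.197 -1.196  0.162] [ 0.369 -1.036  0.3  ]
[137  46  20  29] [ 0.108 -0.634  0.215] [ 0.188 -0.589  0.3  ]
[104  49  23  23] [ 0.155 -0.75   0.213] [ 0.217 -0.715  0.3  ]
[283  69  73  51] [-0.035 -0.031  0.162] [0.251 0.127 0.3  ]
[234 167  26  18] [ 0.448 -0.041  0.162] [0.513 0.024 0.181]
[280 182  65  82] [0.466 0.185 0.162] [0.705 0.304 0.241]
[363 186  61  60] [0.466 0.317 0.162] [0.559 0.44  0.258]
[239 228 278 163] [0.396 0.181 0.162] [0.815 0.645 0.19 ]
[170 244  30  30] [0.767 0.011 0.162] [0.825 0.069 0.202]
side board (array([649.2,  20.8]), array([124.5, 163.5]), 84.15) [0.64648209 0.0253233  0.16300661] [[562. -33.]
 [724. -49.]
 [737.  74.]
 [574.  91.]]
granite [[380. 562.]
 [445. -81.]
 [841. -41.]
 [777. 602.]] 0.1494100882422896
[231   1  10  19] [ 0.912 -0.734  0.162] [ 0.944 -0.694  0.211]
[432   0  33   9] [ 0.207 -1.126  0.163] [ 0.315 -1.033  0.176]
[256   5  10  19] [ 0.823 -0.736  0.162] [ 0.854 -0.694  0.211]
[147 144  28  26] [0.765 0.01  0.162] [0.822 0.069 0.2  ]
[429 151 131 126] [-0.016 -0.018  0.162] [0.245 0.127 0.3  ]
[289 165  31  25] [ 0.448 -0.042  0.162] [0.511 0.023 0.178]
[  0 194 121 174] [0.769 0.18  0.162] [0.812 0.545 0.188]
[ 63 205 146 111] [0.584 0.185 0.162] [0.79  0.435 0.214]
[223 216  50  56] [0.461 0.192 0.163] [0.563 0.263 0.24 ]
[185 266  64  87] [0.463 0.316 0.162] [0.553 0.441 0.257]
```

{"method": "play_rows", "body": {
  "moves": [
    [[1,2.6,4.4,3,0,0,0.08],[1,2.6,4.4,3,0,0,0.08],[1,2.6,4.4,3,0,0,0.08],[1,2.6,4.4,3,0,0,0.08],[1,2.6,4.4,0,0,0,0.08],[1,2.6,4.4,0,0,0,0.08],[1,2.6,4.4,0,0,0,0.08],[1,2.6,4.4,0,0,0,0.08],[1,2.6,4.4,0,0,0,0.08],[1,2.6,4.4,0,0,0,0.08],[1,2.6,4.4,0,0,0,0.08],[1,2.6,4.4,0,0,0,0.08]]
  ]
}}

```text
clock: 1.6
ee_pos: [0.476, -0.151, 0.3282]
eef_rot: [0.0, 0.826, 0.564, -0.0]
contact_force: [0.7, -1.2, 0.1]
grip_width: 0.0914
grip_force: 0.0
```

{"method": "play_rows", "body": {
  "moves": [
    [[1,2.7,4.5,0,0,0,0.08],[1,2.7,4.5,0,0,0,0.08],[1,2.7,4.5,0,0,0,0.08],[1,2.7,4.5,0,0,0,0.08],[1,2.7,4.5,0,0,0,0.08],[1,2.7,4.5,0,0,0,0.073],[1,0,0,-4,0,0,0],[1,0,0,-4,0,0,0],[1,0,0,-4,0,0,0],[1,0,0,0,0,0,0]]
  ]
}}

```text
clock: 2.85
ee_pos: [0.6356, 0.1171, 0.2053]
eef_rot: [-0.002, 0.672, 0.741, -0.002]
contact_force: [-0.1, -0.1, 0.2]
grip_width: 0.0912
grip_force: 0.0
```

Run:
```python
from h import *
o=readout.get_obs();print(o["qpos"].round(3),o["ee_pos"].round(4),o["eef_rot"].round(3))
p,d=eyes.capture("scene");cv2.imwrite("pics/s1.png",cv2.resize(p[130:330,100:380],None,fx=2,fy=2))
```

```text
[ 0.146  0.302  1.846 -0.     0.999  0.048] [0.6356 0.1171 0.2053] [-0.002  0.672  0.741 -0.002]
```

View pics/s1.png

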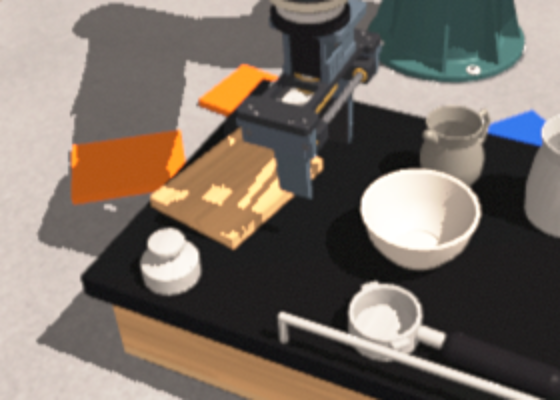

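The fingers stand just inside the board's inner long side, clear of the bowl. Next I lower them and push.

{"method": "play_rows", "body": {
  "moves": [
    [[1,-0.05,0.5,-1.0,0,0,0],[1,0,0,-1.9,0,0,0],[1,0.1,-1,0,0,0,0],[1,0.1,-1,0,0,0,0],[1,0.1,-1,0,0,0,0],[1,0.1,-1,0,0,0,0],[1,0.1,-1,0,0,0,0],[1,0.1,-1,0,0,0,0],[1,0.1,-1,0,0,0,0],[1,0,0,0,0,0,0]]
  ]
}}

```text
clock: 4.15
ee_pos: [0.6441, 0.0517, 0.1792]
eef_rot: [0.0, 0.672, 0.741, 0.0]
contact_force: [-0.6, 0.9, 0.3]
grip_width: 0.0913
grip_force: 0.0
```

```bash
cat >> h.py <<'E'
def board(n,tag=None,z=.164):
    p,d=eyes.capture(n);P=cloud(n,d)
    if tag: cv2.imwrite(f"pics/{tag}.png",p)
    hsv=cv2.cvtColor(p,cv2.COLOR_BGR2HSV)
    w=(hsv[...,0]>8)&(hsv[...,0]<28)&(hsv[...,1]>50)&(abs(P[...,2]-z)<.006)&(d>0)&(np.abs(P[...,1])<.3)
    k,l,s,_=cv2.connectedComponentsWithStats(w.astype(np.uint8));i=1+s[1:,4].argmax();w=l==i
    b=cv2.boxPoints(cv2.minAreaRect((P[w][:,:2]*1000).astype(np.float32)))
    r=b-[648,-60];c,s_=np.cos(.1),np.sin(.1)
    print(n,rect(P[w]),"edge frame corners",np.round(np.c_[r@[c,s_],r@[-s_,c]]).tolist(),"centre",np.round([r.mean(0)@[c,s_],r.mean(0)@[-s_,c]],1),"z",P[w][:,2].mean().round(4))
E
python3 - <<'E'
from h import *
o=readout.get_obs();print(o["ee_pos"].round(4),o["contact_force"].round(1))
board("side","side1");board("scene")
E
```

```text
[0.6441 0.0517 0.1792] [-0.6  0.9  0.3]
side (array([649.2,  20.9]), array([124.2, 161.9]), 84.65) edge frame corners [[-82.0, 35.0], [77.0, 4.0], [101.0, 126.0], [-58.0, 157.0]] centre [ 9.2 80.4] z 0.163
scene (array([650.8,  21. ]), array([123.1, 161.7]), 84.46) edge frame corners [[-80.0, 36.0], [78.0, 4.0], [102.0, 125.0], [-56.0, 156.0]] centre [10.8 80.3] z 0.1642
```

View pics/side1.png

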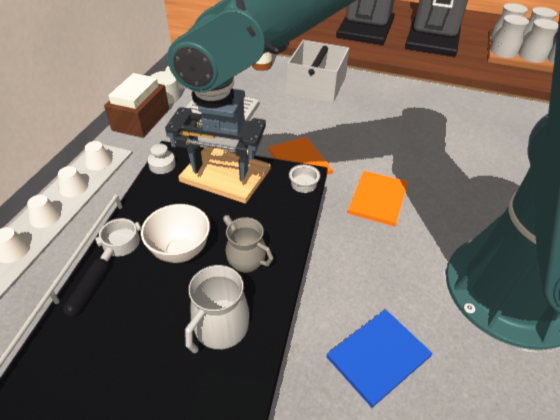

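The side view shows the fingers at (193,178) and (245,180), standing over the board, which hasn't moved. I'll check the fingertip height from the depth.

Run:
```python
from h import *
o=readout.get_obs();print(o["ee_pos"],o["contact_force"])
p,d=eyes.capture("side");P=cloud("side",d)
cv2.imwrite("pics/c1.png",cv2.resize(p[110:220,140:290],None,fx=5,fy=5,interpolation=cv2.INTER_CUBIC))
for u in(192,195,243,246):
    print(u,[(v,*P[v,u].round(3)) for v in range(150,196,3)])
```

```text
[0.64403717 0.05234424 0.17923393] [-0.84469062  0.02187829 -0.04509904]
192 [(150, np.float64(0.691), np.float64(0.072), np.float64(0.245)), (153, np.float64(0.69), np.float64(0.075), np.float64(0.24)), (156, np.float64(0.691), np.float64(0.076), np.float64(0.232)), (159, np.float64(0.691), np.float64(0.077), np.float64(0.225)), (162, np.float64(0.305), np.float64(0.697), np.float64(0.811)), (165, np.float64(0.694), np.float64(0.075), np.float64(0.208)), (168, np.float64(0.695), np.float64(0.076), np.float64(0.2)), (171, np.float64(0.713), np.float64(0.049), np.float64(0.164)), (174, np.float64(0.71), np.float64(0.056), np.float64(0.163)), (177, np.float64(0.705), np.float64(0.065), np.float64(0.164)), (180, np.float64(0.701), np.float64(0.074), np.float64(0.164)), (183, np.float64(0.701), np.float64(0.076), np.float64(0.156)), (186, np.float64(0.702), np.float64(0.076), np.float64(0.148)), (189, np.float64(0.698), np.float64(0.084), np.float64(0.147)), (192, np.float64(0.694), np.float64(0.092), np.float64(0.148)), (195, np.float64(0.688), np.float64(0.103), np.float64(0.15))]
195 
[... 2369 characters left out ...]
165, np.float64(0.587), np.float64(0.048), np.float64(0.217)), (168, np.float64(0.587), np.float64(0.047), np.float64(0.208)), (171, np.float64(0.588), np.float64(0.046), np.float64(0.199)), (174, np.float64(0.601), np.float64(0.018), np.float64(0.164)), (177, np.float64(0.597), np.float64(0.027), np.float64(0.164)), (180, np.float64(0.594), np.float64(0.036), np.float64(0.164)), (183, np.float64(0.59), np.float64(0.044), np.float64(0.164)), (186, np.float64(0.587), np.float64(0.052), np.float64(0.162)), (189, np.float64(0.584), np.float64(0.061), np.float64(0.163)), (192, np.float64(0.58), np.float64(0.071), np.float64(0.165)), (195, np.float64(0.577), np.float64(0.077), np.float64(0.162))]
```

View pics/c1.png

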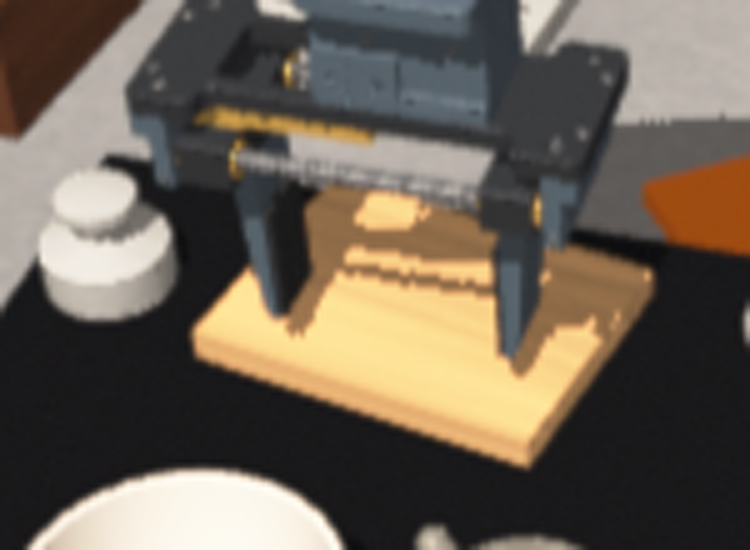

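Run:
```python
from h import *
o=readout.get_obs()
p,d=eyes.capture("wrist");P=cloud("wrist",d,o)
cv2.imwrite("pics/w1.png",p)
T=(P-o["ee_pos"])@Ro.from_quat(np.roll(o["eef_rot"],-1)).as_matrix()
T=T[(d>0)]
for s in(1,-1):
    f=T[(s*T[:,1]>.04)&(s*T[:,1]<.065)&(abs(T[:,0])<.02)]
    h,e=np.histogram(f[:,2],bins=np.arange(-.06,.06,.005));print(dict(zip(e.round(3),h)))
Z=P[...,2][d>0];h,e=np.histogram(Z,bins=np.arange(.0,.24,.004));print({a.round(3):b for a,b in zip(e,h) if b>500})
```

```text
{np.float64(-0.06): np.int64(485), np.float64(-0.055): np.int64(390), np.float64(-0.05): np.int64(371), np.float64(-0.045): np.int64(314), np.float64(-0.04): np.int64(328), np.float64(-0.035): np.int64(298), np.float64(-0.03): np.int64(295), np.float64(-0.025): np.int64(289), np.float64(-0.02): np.int64(265), np.float64(-0.015): np.int64(246), np.float64(-0.01): np.int64(137), np.float64(-0.005): np.int64(0), np.float64(-0.0): np.int64(0), np.float64(0.005): np.int64(0), np.float64(0.01): np.int64(1734), np.float64(0.015): np.int64(169), np.float64(0.02): np.int64(97), np.float64(0.025): np.int64(229), np.float64(0.03): np.int64(0), np.float64(0.035): np.int64(0), np.float64(0.04): np.int64(0), np.float64(0.045): np.int64(0), np.float64(0.05): np.int64(0)}
{np.float64(-0.06): np.int64(456), np.float64(-0.055): np.int64(407), np.float64(-0.05): np.int64(371), np.float64(-0.045): np.int64(318), np.float64(-0.04): np.int64(318), np.float64(-0.035): np.int64(301), np.float64(-0.03): np.int64(298), np.float64(-0.025): np.int64(280), np.float64(-0.02): np.int64(276), np.float64(-0.015): np.int64(245), np.float64(-0.01): np.int64(134), np.float64(-0.005): np.int64(0), np.float64(-0.0): np.int64(0), np.float64(0.005): np.int64(0), np.float64(0.01): np.int64(1829), np.float64(0.015): np.int64(83), np.float64(0.02): np.int64(0), np.float64(0.025): np.int64(0), np.float64(0.03): np.int64(0), np.float64(0.035): np.int64(0), np.float64(0.04): np.int64(0), np.float64(0.045): np.int64(0), np.float64(0.05): np.int64(0)}
{np.float64(0.148): np.int64(114345), np.float64(0.152): np.int64(21078), np.float64(0.156): np.int64(846), np.float64(0.16): np.int64(1385), np.float64(0.164): np.int64(32382), np.float64(0.172): np.int64(507), np.float64(0.212): np.int64(501), np.float64(0.216): np.int64(505), np.float64(0.22): np.int64(512), np.float64(0.224): np.int64(566), np.float64(0.228): np.int64(620), np.float64(0.232): np.int64(702)}
```

View pics/w1.png

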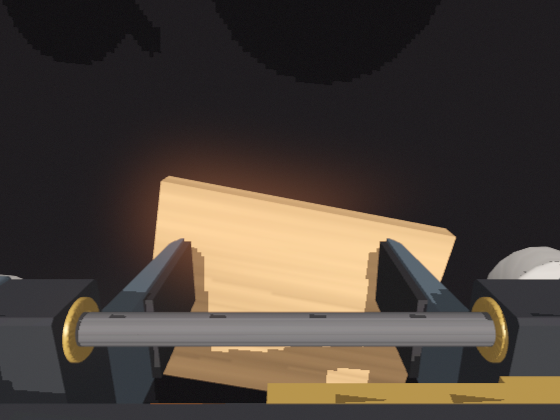

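The wrist depth puts the fingertips 7 mm behind the reported TCP, not 22 mm ahead of it, so they passed above the board. I'll use that offset from here, back off, lower properly and push again.

{"method": "play_rows", "body": {
  "moves": [
    [[1,-0.18,1.82,0,0,0,0],[1,-0.18,1.82,0,0,0,0],[1,-0.18,1.82,0,0,0,0],[1,-0.18,1.82,0,0,0,0],[1,0,0,-1.5,0,0,0],[1,0,0,-1.6,0,0,0],[1,0,0,0,0,0,0],[1,0.1,-1,0,0,0,0],[1,0.1,-1,0,0,0,0],[1,0.1,-1,0,0,0,0],[1,0.1,-1,0,0,0,0],[1,0.1,-1,0,0,0,0]]
  ]
}}

```text
clock: 5.85
ee_pos: [0.6419, 0.0744, 0.1484]
eef_rot: [-0.0, 0.672, 0.741, 0.0]
contact_force: [-0.8, 2.2, 0.6]
grip_width: 0.0911
grip_force: 1.2
```

Run:
```python
from h import *
o=readout.get_obs();print(o["ee_pos"].round(4),o["contact_force"].round(1))
board("side");board("scene")
```

```text
[0.6419 0.0744 0.1484] [-0.8  2.2  0.6]
side (array([659.9,  41.9]), array([92.6, 47. ]), 10.07) edge frame corners [[-26.0, 120.0], [-22.0, 73.0], [70.0, 80.0], [66.0, 127.0]] centre [ 22.  100.2] z 0.1628
scene (array([665.2,  -1.6]), array([161.9, 125.1]), 4.45) edge frame corners [[-57.0, 121.0], [-59.0, -4.0], [102.0, -8.0], [105.0, 117.0]] centre [22.9 56.4] z 0.1643
```

{"method": "play_rows", "body": {
  "moves": [
    [[1,0.1,-1,0,0,0,0],[1,0.1,-1,0,0,0,0],[1,0.1,-0.9,0,0,0,0],[1,0,0,0,0,0,0],[1,-0.1,1,0,0,0,0],[1,-0.1,1,2,0,0,0],[1,0,0,5,0,0,0],[1,0,0,5,0,0,0]]
  ]
}}

```text
clock: 6.95
ee_pos: [0.6426, 0.0673, 0.2709]
eef_rot: [0.0, 0.671, 0.741, 0.0]
contact_force: [0.5, 0.8, 0.5]
grip_width: 0.0911
grip_force: 0.0
```

Run:
```python
from h import *
o=readout.get_obs();print(o["ee_pos"].round(4),o["contact_force"].round(1))
board("side","side2");board("scene","scene2")
# find slab right edge again via granite below board
```

```text
[0.6426 0.0673 0.2709] [0.5 0.8 0.5]
side (array([666.6, -30.4]), array([161.1, 126.1]), 5.12) edge frame corners [[-58.0, 91.0], [-60.0, -35.0], [101.0, -36.0], [103.0, 90.0]] centre [21.5 27.6] z 0.1629
scene (array([667.5, -30.2]), array([164.6, 123.4]), 5.55) edge frame corners [[-60.0, 90.0], [-60.0, -34.0], [104.0, -34.0], [105.0, 89.0]] centre [22.3 27.7] z 0.1643
```

View pics/scene2.png

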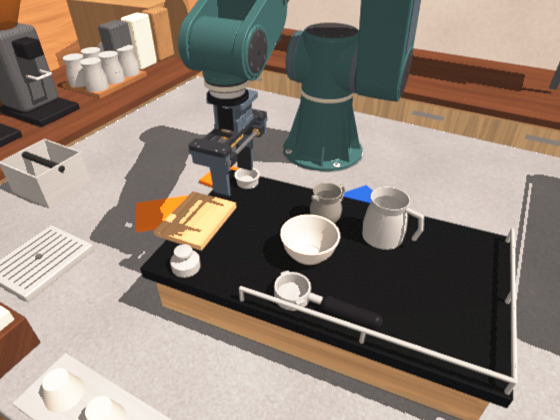

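The board now overhangs by 32 mm and lies parallel to the edge, with its centre at world (0.667, -0.030) and everything else still in place. Next I move outside the end and tilt the tool horizontal.

{"method": "play_rows", "body": {
  "moves": [
    [[1,0.8,-4.5,1,0,0,0],[1,0.8,-4.5,1,0,0,0],[1,0.8,-4.5,1,0,0,0],[1,0.8,-4.5,1,0,0,0],[1,0.8,-4.5,1,0,0,0],[1,0.8,-4.5,1,0,0,0],[1,0,0,0,0.15,0.015,0],[1,0,0,0,0.15,0.015,0],[1,0,0,0,0.15,0.015,0],[1,0,0,0,0.15,0.015,0],[1,0,0,0,0.15,0.015,0],[1,0,0,0,0,0,0]]
  ]
}}

```text
clock: 8.55
ee_pos: [0.6905, -0.2043, 0.3267]
eef_rot: [-0.274, 0.625, 0.688, 0.246]
contact_force: [0.5, -0.5, -0.5]
grip_width: 0.0913
grip_force: 0.0
```

```bash
cat > st.py <<'E'
from h import *
o=readout.get_obs();R=Ro.from_quat(np.roll(o["eef_rot"],-1)).as_matrix()
E=np.array([[np.cos(.1),-np.sin(.1),0],[np.sin(.1),np.cos(.1),0],[0,0,1]])
print("q",o["qpos"].round(2),"ee",o["ee_pos"].round(4),"edge",(E.T@(o["ee_pos"]-[.648,-.06,.15])).round(4),"F",o["contact_force"].round(1),"w",o["grip_width"].round(4),"gf",round(float(o["grip_force"]),1))
print("tool axes in edge frame (cols)\n",(E.T@R).round(3))
E
python3 st.py
```

```text
Traceback (most recent call last):
  File "st.py", line 4, in <module>
    print("q",o["qpos"].round(2),"ee",o["ee_pos"].round(4),"edge",(E.T@(o["ee_pos"]-[.648,-.06,.15])).round(4),"F",o["contact_force"].round(1),"w",o["grip_width"].round(4),"gf",round(float(o["grip_force"]),1))
                                                                                                                                                   ^^^^^^^^^^^^^^^^^^^^^
AttributeError: 'float' object has no attribute 'round'
```

```bash
sed -i 's/o\["grip_width"\].round(4)/round(o["grip_width"],4)/' st.py; python3 st.py
```

```text
q [-0.53  0.51  1.46  0.59  1.66 -0.72] ee [ 0.6905 -0.2043  0.3267] edge [ 0.0279 -0.1478  0.1767] F [ 0.5 -0.5 -0.5] w 0.0913 gf 0.0
tool axes in edge frame (cols)
 [[ 0.004  1.    -0.001]
 [ 0.728 -0.002  0.686]
 [ 0.686 -0.004 -0.728]]
```

{"method": "play_rows", "body": {
  "moves": [
    [[1,0,0,0,0.137,0.0137,0],[1,0,0,0,0.137,0.0137,0],[1,0,0,0,0.137,0.0137,0],[1,0,0,0,0.137,0.0137,0],[1,0,0,0,0.137,0.0137,0],[1,0,0,0,0.13,0.013,0],[1,0,0,0,0,0,0]]
  ]
}}

```text
clock: 9.43
ee_pos: [0.6907, -0.2024, 0.3267]
eef_rot: [0.526, -0.475, -0.523, -0.473]
contact_force: [0.4, -0.1, -0.9]
grip_width: 0.0912
grip_force: 0.0
```

```bash
python3 st.py
```

```text
q [-0.61  0.79  1.39  1.11  2.14 -0.74] ee [ 0.6907 -0.2024  0.3267] edge [ 0.0283 -0.146   0.1767] F [ 0.4 -0.1 -0.9] w 0.0912 gf 0.0
tool axes in edge frame (cols)
 [[ 0.005  1.    -0.001]
 [-0.001  0.001  1.   ]
 [ 1.    -0.005  0.001]]
```

{"method": "play_rows", "body": {
  "moves": [
    [[0.2,-0.13,0.61,-1.9,-0.0174,0.1737,0],[0.2,-0.13,0.61,-1.9,-0.0174,0.1737,0],[0.2,-0.13,0.61,-1.9,-0.0174,0.1737,0],[0.2,-0.13,0.61,-1.9,-0.0174,0.1737,0],[0.2,-0.13,0.61,-1.9,-0.0174,0.1737,0],[0.2,-0.13,0.61,-1.9,-0.0174,0.1737,0],[0.2,-0.13,0.61,-1.9,-0.0174,0.1737,0],[0.2,-0.13,0.61,-1.9,-0.0174,0.1737,0],[0.2,-0.13,0.61,-1.9,-0.0174,0.1737,0],[0.2,0,0,0,0,0,0]]
  ]
}}

```text
clock: 10.68
ee_pos: [0.6793, -0.1481, 0.1575]
eef_rot: [-0.705, 0.708, 0.035, -0.036]
contact_force: [0.6, -0.8, 0.8]
grip_width: 0.0547
grip_force: 0.0
```

```bash
python3 st.py
python3 - <<'E'
from h import *
board("scene");o=readout.get_obs()
p,d=eyes.capture("side");cv2.imwrite("pics/side3.png",cv2.resize(p[60:260,110:390],None,fx=2.5,fy=2.5))
E
```

```text
q [-0.57  0.96  1.45  1.04  1.99  0.61] ee [ 0.6793 -0.1481  0.1575] edge [ 0.0224 -0.0908  0.0075] F [ 0.6 -0.8  0.8] w 0.0547 gf 0.0
tool axes in edge frame (cols)
 [[ 1.    -0.001 -0.   ]
 [ 0.    -0.004  1.   ]
 [-0.001 -1.    -0.004]]
scene (array([667.1, -30.4]), array([164.9, 123.2]), 4.98) edge frame corners [[-60.0, 90.0], [-61.0, -33.0], [104.0, -35.0], [105.0, 88.0]] centre [22.  27.6] z 0.1643
```

View pics/side3.png

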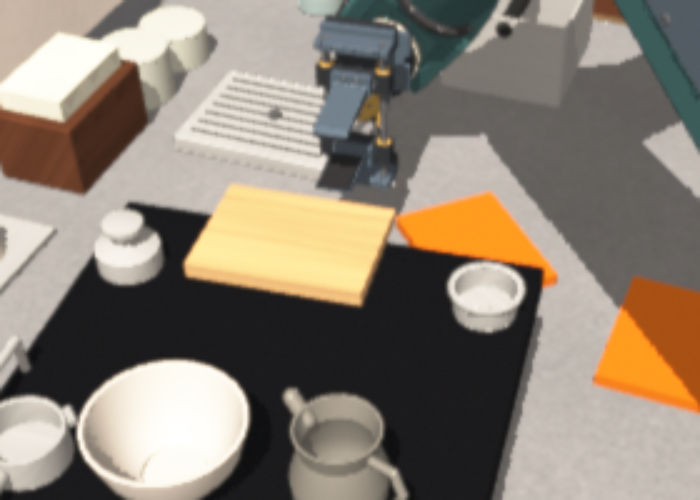

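The jaws open vertically and are lined up with the overhanging side. I'll advance and grip.

{"method": "play_rows", "body": {
  "moves": [
    [[0.2,-0.18,1.85,0,0,0,0],[0.2,-0.18,1.85,0,0,0,0],[0.2,-0.18,1.85,0,0,0,0],[0.2,-0.18,1.85,0,0,0,0],[0.2,-0.18,1.85,0,0,0,0],[0.2,0,0,0,0,0,0],[-1,0,0,0,0,0,0],[-1,0,0,0,0,0,0],[-1,0,0,0,0,0,0],[-1,0,0,0,0,0,0],[-1,0,0,0,0,0,0],[-1,0,0,0,0,0,0]]
  ],
  "force": 35
}}

```text
clock: 12.28
ee_pos: [0.6701, -0.0562, 0.1572]
eef_rot: [-0.706, 0.707, 0.034, -0.035]
contact_force: [-0.0, -4.4, -0.4]
grip_width: 0.0137
grip_force: 38.4
```

```bash
python3 st.py
```

```text
q [-0.47  0.9   1.58  1.1   1.91  0.58] ee [ 0.6701 -0.0562  0.1572] edge [0.0224 0.0016 0.0072] F [-0.  -4.4 -0.4] w 0.0137 gf 38.4
tool axes in edge frame (cols)
 [[ 1.    -0.002  0.002]
 [-0.002 -0.001  1.   ]
 [-0.002 -1.    -0.001]]
```

{"method": "play_rows", "body": {
  "moves": [
    [[-1,0,0,1,0,0,0],[-1,0.1,-1,2.5,0,0,0],[-1,0.2,-2,3,0,0,0],[-1,0.2,-2.5,3,0,0,0],[-1,0.2,-2.5,2.5,0,0,0],[-1,0,0,0,0.0157,-0.1563,0],[-1,0,0,0,0.0157,-0.1563,0],[-1,0,0,0,0.0157,-0.1563,0],[-1,0,0,0,0.0157,-0.1563,0]]
  ]
}}

```text
clock: 13.4
ee_pos: [0.6772, -0.1371, 0.2781]
eef_rot: [0.682, -0.66, -0.252, -0.187]
contact_force: [0.6, -0.8, -2.1]
grip_width: 0.0142
grip_force: 35.0
```

```bash
python3 st.py
```

```text
q [-0.56  0.78  1.51  1.1   2.05  0.1 ] ee [ 0.6772 -0.1371  0.2781] edge [ 0.0213 -0.0796  0.1281] F [ 0.6 -0.8 -2.1] w 0.0142 gf 35.0
tool axes in edge frame (cols)
 [[ 0.807  0.591  0.002]
 [-0.002 -0.     1.   ]
 [ 0.591 -0.807  0.001]]
```

Holding firm. I'll roll the remaining 16 rows.

{"method": "play_rows", "body": {
  "moves": [
    [[-1,0,0,0,0.0157,-0.1563,0],[-1,0,0,0,0.0157,-0.1563,0],[-1,0,0,0,0.0157,-0.1563,0],[-1,0,0,0,0.0157,-0.1563,0],[-1,0,0,0,0.0157,-0.1563,0],[-1,0,0,0,0.0157,-0.1563,0],[-1,0,0,0,0.0157,-0.1563,0],[-1,0,0,0,0.0157,-0.1563,0],[-1,0,0,0,0.0157,-0.1563,0],[-1,0,0,0,0.0157,-0.1563,0],[-1,0,0,0,0.0157,-0.1563,0],[-1,0,0,0,0.0157,-0.1563,0]]
  ]
}}

```text
clock: 14.9
ee_pos: [0.6772, -0.1371, 0.2781]
eef_rot: [-0.251, 0.183, 0.683, 0.661]
contact_force: [0.7, 0.3, -2.4]
grip_width: 0.014
grip_force: 35.0
```

{"method": "play_rows", "body": {
  "moves": [
    [[-1,0,0,0,0.0157,-0.1563,0],[-1,0,0,0,0.0157,-0.1563,0],[-1,0,0,0,0.0157,-0.1563,0],[-1,0,0,0,0.0157,-0.1563,0],[-1,0,0,0,0,0,0],[-1,0,0,0,0,0,0]]
  ]
}}

```text
clock: 15.65
ee_pos: [0.6771, -0.1367, 0.2776]
eef_rot: [-0.038, -0.034, 0.706, 0.706]
contact_force: [0.3, 0.2, -2.5]
grip_width: 0.0136
grip_force: 35.0
```

```bash
python3 st.py
python3 - <<'E'
from h import *
board("scene",z=.285);board("side","side4",z=.285)
p,d=eyes.capture("side");P=cloud("side",d);p2,d2=eyes.capture("scene");P2=cloud("scene",d2)
c,s=np.cos(.1),np.sin(.1)
for n,p,P in(("side",p,P),("scene",p2,P2)):
    h=cv2.cvtColor(p,cv2.COLOR_BGR2HSV);r=P-[.648,-.06,.15]
    X=r[...,0]*c+r[...,1]*s;Y=-r[...,0]*s+r[...,1]*c
    m=(h[...,0]>8)&(h[...,0]<28)&(h[...,1]>50)&(P[...,2]>.265)&(P[...,2]<.31)&(abs(X)<.15)&(Y>-.13)&(Y<.05)
    Q=np.c_[X[m],Y[m],P[...,2][m]]
    A=np.c_[Q[:,:2],np.ones(len(Q))];k=np.linalg.lstsq(A,Q[:,2],rcond=None)[0];print(n,len(Q),"slopes",k.round(3),Q.min(0).round(3),Q.max(0).round(3),np.percentile(Q[:,2],[5,50,95]).round(4))
E
```

```text
q [-0.55  0.79  1.51  1.1   2.05 -2.4 ] ee [ 0.6771 -0.1367  0.2776] edge [ 0.0213 -0.0793  0.1276] F [ 0.3  0.2 -2.5] w 0.0136 gf 35.0
tool axes in edge frame (cols)
 [[-1.     0.005 -0.002]
 [-0.002  0.     1.   ]
 [ 0.005  1.    -0.   ]]
scene (array([ 675.4, -110.9]), array([163.2, 123.4]), 6.04) edge frame corners [[-60.0, 8.0], [-59.0, -116.0], [104.0, -115.0], [103.0, 9.0]] centre [ 22.2 -53.4] z 0.2838
side (array([ 674.2, -110.5]), array([161.5, 126.4]), 6.37) edge frame corners [[-60.0, 9.0], [-59.0, -117.0], [102.0, -115.0], [101.0, 11.0]] centre [ 21.  -52.9] z 0.2827
side 2550 slopes [ 0.004 -0.028  0.28 ] [-0.06  -0.115  0.268] [0.101 0.011 0.29 ] [0.2732 0.2825 0.2847]
scene 2630 slopes [-0.014 -0.018  0.282] [-0.061 -0.129  0.27 ] [0.104 0.009 0.294] [0.2743 0.284  0.2859]
```

View pics/side4.png

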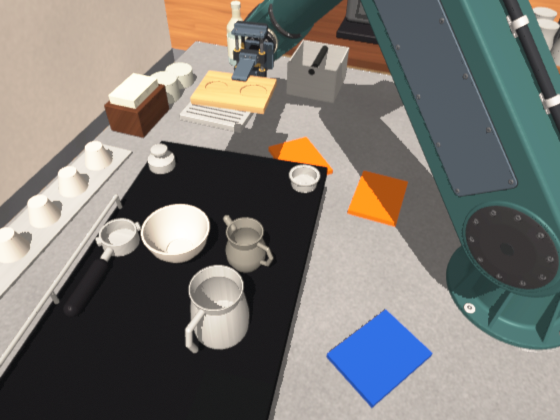

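The board is flipped with its recesses up, at around pixel (235,90), and still level. Next I carry it back over the edge and lower it slowly.

{"method": "play_rows", "body": {
  "moves": [
    [[-1,-0.2,2.02,0,0,0,0],[-1,-0.2,2.02,0,0,0,0],[-1,-0.2,2.02,-1,0,0,0],[-1,-0.2,2.02,-2.2,0,0,0],[-1,0,0,-2.8,0,0,0],[-1,0,0,-2.8,0,0,0],[-1,0,0,-1.5,0,0,0],[-1,0,0,-0.6,0,0,0],[-1,0,0,-0.4,0,0,0],[-1,0,0,-0.3,0,0,0],[-1,0,0,-0.2,0,0,0],[-1,0,0,0,0,0,0]]
  ]
}}

```text
clock: 17.35
ee_pos: [0.6697, -0.0563, 0.16]
eef_rot: [-0.036, -0.036, 0.706, 0.706]
contact_force: [1.0, -5.6, -0.3]
grip_width: 0.0138
grip_force: 39.2
```

```bash
python3 st.py; python3 -c "
from h import *
board('scene',z=.166);board('side',z=.166)"
```

```text
q [-0.47  0.9   1.58  1.1   1.91 -2.56] ee [ 0.6697 -0.0563  0.16  ] edge [0.0219 0.0016 0.01  ] F [ 1.  -5.6 -0.3] w 0.0138 gf 39.2
tool axes in edge frame (cols)
 [[-1.     0.    -0.002]
 [-0.002  0.     1.   ]
 [ 0.     1.    -0.   ]]
scene (array([667.5, -30. ]), array([163.7, 122.9]), 5.38) edge frame corners [[-59.0, 90.0], [-60.0, -33.0], [104.0, -34.0], [105.0, 89.0]] centre [22.4 27.9] z 0.1663
side (array([666.3, -29.8]), array([161.6, 123.8]), 5.13) edge frame corners [[-59.0, 91.0], [-60.0, -33.0], [101.0, -34.0], [103.0, 89.0]] centre [21.2 28.2] z 0.165
```

{"method": "play_rows", "body": {
  "moves": [
    [[-1,0.04,-0.4,0,0,0,0],[-1,0,0,0,0,0,0],[-1,0,0,-0.1,0,0,0],[-1,0,0,-0.1,0,0,0],[-1,0,0,-0.05,0,0,0],[-1,0,0,0,0,0,0]]
  ]
}}

```text
clock: 18.2
ee_pos: [0.6695, -0.0596, 0.1571]
eef_rot: [-0.037, -0.036, 0.706, 0.706]
contact_force: [-2.0, 1.7, 3.3]
grip_width: 0.0138
grip_force: 35.0
```

```bash
python3 st.py; python3 -c "
from h import *
board('scene',z=.165);board('side',z=.165)"
```

```text
q [-0.47  0.91  1.57  1.1   1.91 -2.56] ee [ 0.6695 -0.0596  0.1571] edge [ 0.0214 -0.0017  0.0071] F [-2.   1.7  3.3] w 0.0138 gf 35.0
tool axes in edge frame (cols)
 [[-1.     0.002 -0.003]
 [-0.003 -0.001  1.   ]
 [ 0.002  1.     0.001]]
scene (array([667.5, -33.4]), array([163.7, 122.2]), 6.0) edge frame corners [[-60.0, 85.0], [-59.0, -37.0], [104.0, -36.0], [104.0, 86.0]] centre [22.1 24.5] z 0.1636
side (array([666.8, -33.6]), array([161.5, 126.2]), 5.77) edge frame corners [[-59.0, 87.0], [-59.0, -39.0], [102.0, -39.0], [102.0, 88.0]] centre [21.4 24.4] z 0.1626
```

{"method": "play_rows", "body": {
  "moves": [
    [[-0.65,0,0,0,0,0,0],[-0.5,0,0,0,0,0,0],[-0.3,0,0,0,0,0,0],[-0.2,0,0,0,0,0,0],[-0.2,0,0,0,0,0,0],[-0.2,0.1,-1,0,0,0,0],[-0.2,0.2,-2,0,0,0,0],[-0.2,0.2,-2,0,0,0,0],[-0.2,0.2,-2,0,0,0,0],[-1,0,0,0,0,0,0],[-1,0,0,0,0,0,0],[-1,0,0,0,0,0,0]]
  ]
}}

```text
clock: 19.8
ee_pos: [0.6764, -0.129, 0.1567]
eef_rot: [-0.037, -0.036, 0.706, 0.706]
contact_force: [0.6, -0.3, 0.0]
grip_width: 0.0093
grip_force: 0.0
```

```bash
python3 st.py; python3 -c "
from h import *
board('scene',z=.165);board('side',z=.165)"
```

```text
q [-0.55  0.95  1.48  1.05  1.98 -2.54] ee [ 0.6764 -0.129   0.1567] edge [ 0.0214 -0.0715  0.0067] F [ 0.6 -0.3  0. ] w 0.0093 gf 0.0
tool axes in edge frame (cols)
 [[-1.     0.002 -0.003]
 [-0.003 -0.     1.   ]
 [ 0.002  1.     0.   ]]
scene (array([667.7, -33.3]), array([164.6, 122.9]), 5.15) edge frame corners [[-59.0, 87.0], [-61.0, -36.0], [104.0, -38.0], [105.0, 85.0]] centre [22.3 24.6] z 0.1637
side (array([666.8, -33.8]), array([161.3, 124.9]), 5.87) edge frame corners [[-60.0, 86.0], [-59.0, -38.0], [102.0, -38.0], [102.0, 87.0]] centre [21.3 24.2] z 0.1626
```

{"method": "play_rows", "body": {
  "moves": [
    [[-1,0,0,1.1,0,0,0],[-1,-0.1,1,0,0,0,0],[-1,-0.1,1,0,0,0,0],[-1,-0.1,1,0,0,0,0],[-1,-0.1,0.9,0,0,0,0],[-1,-0.07,0.7,0,0,0,0],[-1,-0.07,0.7,0,0,0,0],[-1,-0.07,0.7,0,0,0,0],[-1,-0.07,0.7,0,0,0,0],[-1,0,0,0,0,0,0]]
  ]
}}

```text
clock: 21.15
ee_pos: [0.6696, -0.0622, 0.1678]
eef_rot: [-0.037, -0.036, 0.706, 0.706]
contact_force: [0.2, -0.6, -0.0]
grip_width: 0.0002
grip_force: 0.0
```

```bash
python3 st.py; python3 -c "
from h import *
board('scene',z=.165);board('side',z=.165)"
```

```text
q [-0.48  0.89  1.58  1.1   1.92 -2.55] ee [ 0.6696 -0.0622  0.1678] edge [ 0.0213 -0.0043  0.0178] F [ 0.2 -0.6 -0. ] w 0.0002 gf 0.0
tool axes in edge frame (cols)
 [[-1.     0.002 -0.003]
 [-0.003 -0.     1.   ]
 [ 0.002  1.     0.   ]]
scene (array([664.7,  -6.3]), array([163.8, 122.6]), 5.89) edge frame corners [[-60.0, 113.0], [-60.0, -10.0], [104.0, -9.0], [104.0, 113.0]] centre [22.  51.8] z 0.1637
side (array([664.3,  -8.6]), array([161. , 129.4]), 6.14) edge frame corners [[-60.0, 114.0], [-59.0, -16.0], [102.0, -15.0], [101.0, 115.0]] centre [21.3 49.5] z 0.1627
```

{"method": "play_rows", "body": {
  "moves": [
    [[-1,-0.07,0.7,0,0,0,0],[-1,-0.07,0.7,0,0,0,0],[-1,-0.06,0.6,0,0,0,0],[-1,-0.04,0.4,0,0,0,0],[-1,0,0,0,0,0,0],[-1,0.1,-1,0,0,0,0],[-1,0.3,-3,0,0,0,0],[-1,0.4,-4,0,0,0,0],[-1,0.4,-4,2,0,0,0],[-1,0,0,0,0,0,0]]
  ]
}}

```text
clock: 22.5
ee_pos: [0.6801, -0.1635, 0.189]
eef_rot: [-0.035, -0.035, 0.707, 0.706]
contact_force: [-0.6, 0.6, 1.0]
grip_width: 0.0003
grip_force: 0.0
```

```bash
python3 st.py
python3 - <<'E'
from h import *
board('scene','scene5',z=.165);board('side',z=.165)
# slab edge seen now beside the board, and other things
for n in("scene","side"):
    p,d=eyes.capture(n);P=cloud(n,d);r=P-[.648,-.06,.15]
    c,s=np.cos(.1),np.sin(.1);X=r[...,0]*c+r[...,1]*s;Y=-r[...,0]*s+r[...,1]*c
    m=(abs(r[...,2])<.005)&(d>0)
    print(n,"slab edge y_e by x_e",[round(float(np.percentile(Y[m&(abs(X-x)<.01)&(abs(Y)<.2)],.5)),4) for x in(-.1,-.08,0,.03,.08,.12,.15)])
    o=(P[...,2]>.162)&(P[...,2]<.3)&(d>0)
    k,l,st,_=cv2.connectedComponentsWithStats(o.astype(np.uint8))
    for i in range(1,k):
        Q=P[l==i]
        if len(Q)>60 and .4<np.hypot(*Q.mean(0)[:2])<1 and Q.mean(0)[1]>-.08: print(Q.min(0).round(3),Q.max(0).round(3))
E
```

```text
q [-0.58  0.92  1.45  1.04  2.02 -2.49] ee [ 0.6801 -0.1635  0.189 ] edge [ 0.0216 -0.1062  0.039 ] F [-0.6  0.6  1. ] w 0.0003 gf 0.0
tool axes in edge frame (cols)
 [[-1.    -0.001  0.001]
 [ 0.001  0.002  1.   ]
 [-0.001  1.    -0.002]]
scene (array([662.5,  16.9]), array([163.4, 122.7]), 5.77) edge frame corners [[-60.0, 136.0], [-60.0, 14.0], [104.0, 14.0], [104.0, 136.0]] centre [22.2 75.1] z 0.1636
side (array([661.2,  18.2]), array([162. , 125.1]), 6.73) edge frame corners [[-61.0, 138.0], [-59.0, 13.0], [103.0, 15.0], [101.0, 140.0]] centre [20.9 76.5] z 0.1626
scene slab edge y_e by x_e [-0.0002, -0.0015, -0.0006, -0.0021, -0.0026, -0.0023, -0.0016]
[-0.976 -0.016  0.163] [-0.915  0.019  0.299]
[ 0.446 -0.041  0.162] [0.514 0.026 0.18 ]
[0.468 0.185 0.162] [0.706 0.304 0.24 ]
[0.466 0.316 0.162] [0.558 0.44  0.258]
[ 0.578 -0.051  0.162] [0.749 0.085 0.168]
[0.396 0.181 0.162] [0.816 0.645 0.19 ]
[0.766 0.009 0.162] [0.825 0.068 0.201]
side slab edge y_e by x_e [0.0002, 0.0001, -0.197, 0.1341, 0.1268, -0.0009, -0.0001]
[0.764 0.011 0.162] [0.821 0.069 0.201]
[ 0.577 -0.049  0.162] [0.747 0.086 0.168]
[ 0.448 -0.044  0.162] [0.512 0.024 0.178]
[0.768 0.181 0.162] [0.813 0.544 0.188]
[0.584 0.183 0.162] [0.791 0.435 0.214]
[0.461 0.191 0.162] [0.564 0.263 0.24 ]
[0.463 0.316 0.162] [0.552 0.44  0.256]
```

View pics/scene5.png

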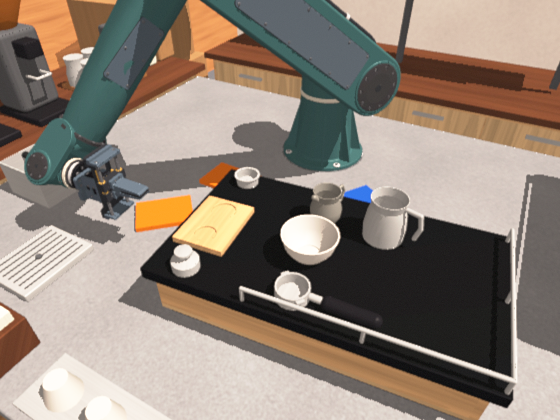

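The final picture shows the board flat at (215,222) with its recesses up, 14 mm inside the edge and parallel to it. The other things haven't moved and the arm is clear, so I'm handing in.

```bash
python3 -c "
from bench import finish_job
print(finish_job())"
```

```text
the job is handed in; nothing more can be done
None
```

The board is turned over and lying flat on the granite with its recesses up, 14 mm inside the end edge and parallel to it. It is released, the other things stand where they were, and the job is handed in; no verdict came back.

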